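# Lock a wire reel onto its spindle with a spring clip

## Task

Lock the wire reel on its stand: take the fork tool by its red handle and, with its two steel tines, push the orange spring clip sideways along the reel's top until it snaps fully home in the groove of the spindle. Do not touch the clip with the gripper or arm; then set the fork tool back down on the green mat (no dropping it) and let go. Leave everything else where it is.

Things in the scene. Friction and masses are not known exactly. Their poses are not given: they have to be found in the camera images.
- reel: fixed black reel of silver wire on a low stand, axis upright, 220 mm across; origin on the table under its axis, z up. Its flat upper flange lies 85 mm above the table; the steel spindle stands in its centre. The clip lies on the flange on the reel's -x side (towards the robot's right), so the push runs to the robot's left, within about 0.65 rad of world +y
- groove (a point): the spindle axis at the height of the flange's upper face, z up. The groove starts here, flush with the flange: neck 20 mm in diameter, 12 mm tall, below a spindle head 30 mm in diameter and 20 mm tall (its top 32 mm above this point)
- clip: orange split spring clip, loose, lying flat on the flange, 8 mm thick, 65 mm long. Origin: centre of its bore, on the underside. Its mouth opens to +x, at the start towards the spindle (within about 0.3 rad), 47 to 60 mm from it. Its flat back, 56 mm wide, faces -x, 26 mm behind the origin; from its middle a lug 10 mm wide stands out to 41 mm behind the origin
- clip_bore (a point): centre of the clip's bore on its underside (the clip's origin); within about 1 mm of point groove when home. Two sprung jaws reach 24 mm ahead of it, their flared tips centre the clip on the neck. Pushing it over the neck takes roughly 5 to 15 N, from about 16 mm before home; then it snaps in. The bore is about 1 mm loose on the neck
- fork: fork tool, loose, flat on the mat, 140 mm long, 0.14 kg. Origin: on its underside below the gripping place, near its centre of mass; +x along the tool to the tines, z up. Red handle bar 16 mm wide (y), 8 to 32 mm above the underside, x -55 to 45 mm, held up by a small heel at its rear end and by the steel head in front; grip it across y about 24 mm above the underside
- fork_tips (a point): midpoint between the ends of the two tines, on the underside, 85 mm ahead of the fork's origin. Steel head 52 mm wide, 12 mm thick; tines 14 mm wide, 26 mm long, 24 mm apart: the gap straddles the clip's lug while both tine ends bear on the clip's flat back. To push, carry the tool level, underside about 2 mm above the flange
- mat: fixed green tool mat, 300 (x) by 250 (y) mm, 3 mm thick, origin at the centre of its underside; z up
- steel_rule: flat steel rule, 150 x 20 x 4, loose, lying on the mat beside the fork tool; leave alone
- bobbin: small white bobbin of copper wire, 36 across, 35 tall, loose, standing between mat and reel; leave alone
- meter: square black panel meter lying face up, 120 x 130 x 22, loose, beyond the reel; leave alone
- calculator: grey pocket calculator, 140 x 85 x 14, loose; leave alone
- pliers: yellow-handled pliers, about 150 long and 12 tall, loose, to the left of the reel; leave alone

How it is judged:
By the outcome, as a careful person would: the job done as asked, in the order asked, and still so for the second after the job is handed in, with the robot touching nothing.
It also fails if it takes over 54 s, if anything falls off the work surface, if the arm or the gripper's body presses on something with over 40 N, if the wrist force passes 120 N, or if a joint passes its speed limit or range.

## Robot

A 6-joint arm with a two-finger parallel gripper is mounted at the origin on the work surface. World frame = base frame: x ahead of the robot, y to its left, z up, the work surface at z = 0. Lengths are in mm, angles in rad, forces in N, time in s.
With the tool pointing down it reaches from about 275 to 1000 mm from the base axis. Payload 8.4 kg.
Tool frame: the origin (TCP) lies at the centre of the arm's flange, where the gripper is bolted on; the fingertips stand 173 mm ahead of it and the grasp point (between the pads) lies 155 mm ahead of it; z points along the fingers, y is the direction in which the jaws open and shut (so a half turn about z gives the same grasp; the last joint's range is limited). The gripper opens to 85 mm and grips with 20 to 120 N. Pads are 22 mm wide; open, the fingers measure 114 mm over their backs; the gripper's body (76 mm by 85 mm) begins 54 mm behind the grasp point. The pads swing forward as they close: fully open they stand 13 mm farther back than shut.
Start: joints at [1.119, 0.353, 1.633, -0, 1.155, -0.002], TCP at [271.74, 562.838, 404.681] pointing down, gripper open.
Joint ranges: [-2.63, 2.63], [-0.92, 2.1], [0.06, 2.66], [-1.3, 4.44], [0, 2.69], [-3.02, 3.02]. Speed limits (rad/s): [2.22, 2.22, 2.79, 3.14, 3.14, 3.14].

## Interface

Orientations are given as [roll, pitch, yaw] about the fixed x, y, z axes, in that order (R = Rz(yaw) Ry(pitch) Rx(roll)).
In Python, from rig import sense, grab_frame, camera_model, sign_off gives the robot as it stands. The module is installed in compiled form; this text tells all that it offers.
- The arm moves only by the tool step_arm, never from a script. Its argument "commands" is a list of rows, each a list of 3 entries, a list of its own where there are three numbers: the shift along the tool's x, y, z in mm, then the turn about the tool's z in rad, then the opening, from 0 (shut) to 1 (fully open). A call has 1 to 20 rows; each row shifts and turns the pose as measured when the row begins, along the tool's axes as they then stand; what a row does not reach is not made up. A row lasts 1/8 s, in which the tool goes at most 62.5 mm and 10.7 degrees, less where a joint would pass 70% of its speed; a pose out of reach is approached as far as the arm can. A call with a gripper value outside its range is refused whole. The fingers move at their own pace and stop on an object; "force" is the grip in N (left out, the last holds). Time passes only in rows, so rows that do not move let the fingers close. It gives the time, the measured TCP pose, the force and the opening at its end, in the units of the state.
- sense(): the state, without advancing time (a new reading comes with each control period).
- grab_frame(name): name is "scene" or "top"; returns the picture (384x512x3 uint8, blue, green, red); there is no depth.
- camera_model(name): a dict with "fx", "fy", "cx", "cy" (pixels), "R" (3x3) and "t" (3): a world point X has camera coordinates R X + t. Camera axes: x right, y down, z forward; pixel columns grow to the right and rows downward; lengths in mm; the calibration is good to about 2 mm. A picture is of the moment at which its call begins. camera_model takes no time and is no camera call.
- sign_off(): hands the job in, once; it reports no verdict.
The state is a dict: "clock": time; "qpos": joint angles; "qvel": joint speeds; "joint_efforts": joint torques, N m; "eef_pos": TCP position; "tcp_rot": TCP orientation; "contact_force": force on the tool from outside, world axes, zero at the start; "wrist_torque": the same for the moment, N m; "opening": opening from 0.0 (shut) to 1.0 (fully open).
Only numpy, scipy, OpenCV 4.12 (cv2) and the standard library are available. Lean on these libraries where they do the work, as an engineer would, in place of code of your own. Each camera call takes 0.05 s, during which the arm holds its last target. There are 200 camera calls.

## Working session

There is one attempt and no reset: what is moved stays moved. The work goes in short steps, Python scripts to look and compute and a tool call to move; the robot and the scene stay as the last step left them, time stands still between calls to the robot, and variables do not carry over. Pictures are saved under pics/ and viewed, about 8 in all and at most 12, crops included, and the job is handed in when it is done.

Besides the shell and the picture viewer there is one more tool, called as name(argument=value, ...), one argument or row to a line, values as JSON. step_arm: Moves the arm, as the interface text tells. Its arguments: {"type":"object","properties":{"commands":{"type":"array","items":{"type":"array"}},"force":{"type":"number"}},"required":["commands"]}

```bash
mkdir -p pics; python3 - <<'E'
from rig import *
import cv2
print(sense())
for n in("scene","top"):
    f=grab_frame(n);cv2.imwrite(f"pics/{n}0.png",f);print(n,camera_model(n))
E
```

```text
{'clock': 0.0, 'qpos': array([ 1.11857763e+00,  3.53616611e-01,  1.63414453e+00,  1.63908377e-06,
        1.15519129e+00, -2.39647589e-03]), 'qvel': array([ 0.00111936,  0.00054765, -0.000369  , -0.00139269, -0.00024854,
        0.0011248 ]), 'joint_efforts': array([ 8.99250299e-04, -6.05224586e+01, -3.42073846e+01, -6.00477074e-05,
        9.00522340e-03,  2.64598037e-05]), 'eef_pos': array([271.64561248, 562.61149855, 403.97676752]), 'tcp_rot': array([-3.14023288e+00, -4.75731895e-06,  2.69176977e+00]), 'contact_force': array([ 0.60976619,  0.68648962, -0.35322083]), 'wrist_torque': array([-0.04223214,  0.03414829, -0.01270682]), 'opening': 1.001087995853336}
scene {'fx': 431.9281044167455, 'fy': 431.9281044167455, 'cx': 256.80506364106037, 'cy': 188.9107413600048, 'R': array([[ 0.52683318,  0.84994625, -0.00617812],
       [ 0.64670292, -0.40554984, -0.64599122],
       [-0.55156335,  0.3363342 , -0.76331984]]), 't': array([-357.0139076 , -356.75728307, 1442.27369237])}
top {'fx': 478.4289849740164, 'fy': 478.4289849740164, 'cx': 256.5045906314793, 'cy': 181.94447682672012, 'R': array([[-2.14944329e-02, -9.99768859e-01, -4.67462073e-04],
       [-9.89917938e-01,  2.13481150e-02, -1.40024047e-01],
       [ 1.40001661e-01, -2.54698838e-03, -9.90147993e-01]]), 't': array([  33.53717553,  637.75947533, 1411.74527196])}
```

View pics/top0.png

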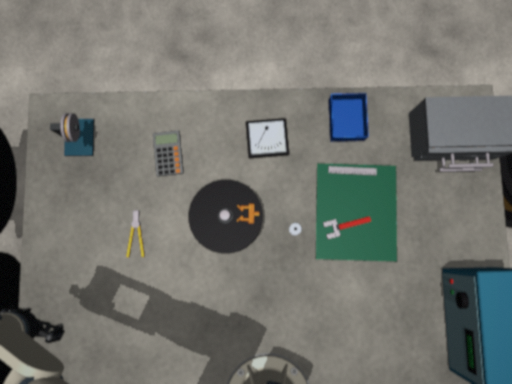

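View pics/scene0.png

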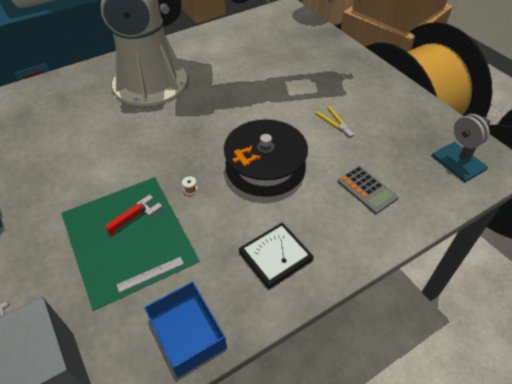

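The top view shows the fork at (350,225) with its tines to the left, the clip at (248,213), the spindle at (224,215), the bobbin at (295,229) and the rule at (352,170). The scene view agrees. Next I measure.

```bash
cat > h.py <<'E'
from rig import *
import cv2, numpy as np
def ray(n,uv,z):
    c=camera_model(n);d=c["R"].T@np.array([(uv[0]-c["cx"])/c["fx"],(uv[1]-c["cy"])/c["fy"],1]);o=-c["R"].T@c["t"]
    return (o+d*(z-o[2])/d[2])[:2]
def pix(n,X):
    c=camera_model(n);p=c["R"]@np.array(X)+c["t"];return np.array([c["fx"]*p[0]/p[2]+c["cx"],c["fy"]*p[1]/p[2]+c["cy"]])
def mask(f,lo,hi,box):
    h=cv2.cvtColor(f,cv2.COLOR_BGR2HSV);m=cv2.inRange(h,lo,hi);k=np.zeros_like(m);x0,y0,x1,y1=box;k[y0:y1,x0:x1]=255
    return m&k
def wpts(n,m,z):
    v,u=np.nonzero(m);return np.array([ray(n,p,z) for p in zip(u,v)])
def axis(P):
    c=P.mean(0);w,V=np.linalg.eigh(np.cov((P-c).T));return c,V[:,1],w
E
python3 - <<'E'
from h import *
f=grab_frame("top");s=grab_frame("scene")
for n,im,b in (("top",f,(315,205,385,245)),("scene",s,(95,190,155,240))):
    m=mask(im,(0,150,80),(8,255,255),b);P=wpts(n,m,35 if n=="top" else 27);c,a,w=axis(P);print(n,"red",len(P),c,a,np.arctan2(a[1],a[0]),w**.5)
for n,im,b in (("top",f,(225,195,270,235)),("scene",s,(225,135,270,175))):
    m=mask(im,(9,130,80),(22,255,255),b);P=wpts(n,m,93);c,a,w=axis(P);print(n,"clip",len(P),c,a,w**.5,P.min(0),P.max(0))
for n,im,b in (("top",f,(215,205,232,225)),("top",f,(320,215,345,242)),("scene",s,(256,130,276,150)),("scene",s,(130,190,165,222))):
    z=117 if b[0] in(215,256) else 15
    m=mask(im,(0,0,110),(179,70,255),b);P=wpts(n,m,z);c,a,w=axis(P);print(n,b,len(P),c,a,w**.5)
def big(im,x0,y0,x1,y1,k): return cv2.resize(im[y0:y1,x0:x1],None,fx=k,fy=k,interpolation=cv2.INTER_CUBIC)
a=big(f,180,170,280,270,4);b=big(f,310,190,410,270,4)
o=np.zeros((400,800,3),np.uint8);o[:,:400]=a;o[:320,400:]=b;cv2.imwrite("pics/crop.png",o)
E
```

```text
top red 164 [ 509.38623802 -274.06688968] [-0.23273137  0.97254106] 1.8056815634578214 [ 4.4239786  28.16621834]
scene red 392 [ 514.58860824 -279.89192299] [-0.32110543  0.94704345] 1.8976928309410748 [ 8.56347412 28.6634171 ]
top clip 277 [540.92327826  46.85932221] [-0.99774477 -0.06712207] [16.00042769 16.58912544] [511.21054335  14.5495469 ] [569.82056471  79.12586587]
scene clip 289 [544.78079659  46.45239301] [-0.99972759 -0.02333997] [16.4807063  17.05317199] [512.50904987  13.01278491] [575.8613172   80.58920084]
top (215, 205, 232, 225) 95 [534.80488372 114.6419243 ] [-0.99667543 -0.08147443] [7.84536607 7.97556816]
top (320, 215, 345, 242) 218 [ 493.09357905 -207.67290395] [-0.97869963 -0.20529744] [12.43327558 18.55994997]
scene (256, 130, 276, 150) 77 [538.19863609 113.07399906] [-0.59623186  0.80281229] [7.43430807 7.79449004]
scene (130, 190, 165, 222) 198 [ 496.04768461 -205.41569897] [-0.99995294  0.00970121] [14.13592791 18.65652972]
```

View pics/crop.png

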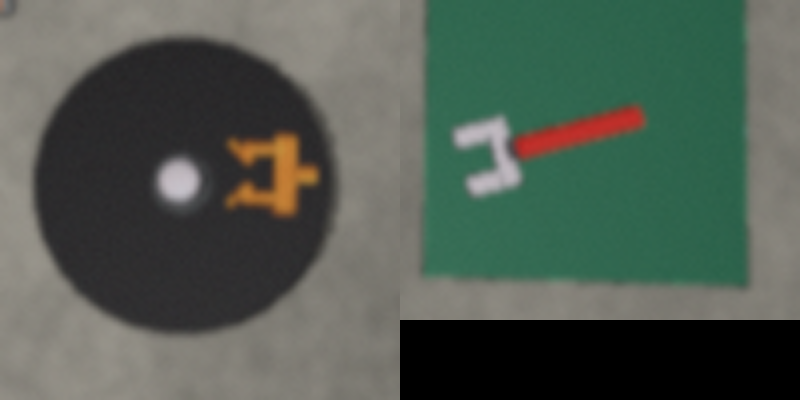

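step_arm(
  commands=[
    [[0,0,0],0.177,1],
    [[0,0,0],0.177,1],
    [[0,0,0],0.177,1],
    [[0,0,0],0.177,1],
    [[0,0,0],0.176,1],
    [[0,0,0],0,1],
  ],
)

```text
clock: 0.95
eef_pos: [271.5, 562.3, 402.9]
tcp_rot: [-3.139, 0.003, 1.782]
contact_force: [0.0, -0.0, 0.2]
opening: 1.003
```

```bash
cat >> h.py <<'E'
def go(x,y,z,yaw):
    s=sense();p=s["eef_pos"];r=s["tcp_rot"];w=r[2];D=np.array([x,y,z])-p
    t=np.array([np.cos(w)*D[0]+np.sin(w)*D[1],np.sin(w)*D[0]-np.cos(w)*D[1],-D[2]])
    print("at",p.round(1),r.round(4),"F",s["contact_force"].round(1),"op",round(s["opening"],3),"t",s["clock"],"| tool shift",t.round(1),"turn",round((w-yaw+np.pi)%(2*np.pi)-np.pi,3))
E
python3 - <<'E'
from h import *
go(508,-269,404,1.808)
f=cv2.imread("pics/top0.png");g=cv2.imread("pics/scene0.png")
for n,im,b in (("top",f,(225,195,270,235)),("scene",g,(225,135,270,175))):
    P=wpts(n,mask(im,(9,130,80),(22,255,255),b),93)
    ys=np.arange(P[:,1].min(),P[:,1].max(),4)
    for y in ys:
        q=P[abs(P[:,1]-y-2)<=2.5];print(n,round(y+2),len(q),q[:,0].mean().round(1),q[:,0].min().round(1),q[:,0].max().round(1))
E
```

```text
at [271.5 562.3 402.9] [-3.1394e+00  2.7000e-03  1.7816e+00] F [ 0.  -0.   0.2] op 1.003 t 0.95 | tool shift [-862.4   57.3   -1.1] turn -0.026
top 17 8 540.0 534.2 545.8
top 21 5 540.1 534.2 545.9
top 25 11 539.4 531.4 546.0
top 29 24 541.0 517.0 566.6
top 33 32 545.4 511.2 569.6
top 37 42 540.4 511.3 569.7
top 41 30 535.3 511.3 569.8
top 45 37 542.5 511.5 569.8
top 49 30 539.7 511.5 566.9
top 53 11 542.9 517.5 564.2
top 57 20 540.9 517.5 564.3
top 61 19 537.7 517.6 564.3
top 65 19 545.8 517.7 564.5
top 69 24 541.8 517.8 564.5
top 73 14 537.6 520.7 564.6
top 77 12 545.0 518.0 564.7
top 81 6 541.4 518.0 564.7
scene 15 9 544.9 538.0 550.9
scene 19 10 543.9 536.3 550.6
scene 23 11 543.0 534.6 550.6
scene 27 20 548.6 522.3 571.6
scene 31 35 547.1 516.1 575.9
scene 35 37 543.7 512.9 574.3
scene 39 37 543.7 512.5 574.0
scene 43 35 542.7 512.5 572.4
scene 47 28 543.5 515.2 570.8
scene 51 17 545.3 517.9 569.1
scene 55 16 545.6 520.7 568.8
scene 59 20 546.6 520.3 570.2
scene 63 22 545.9 521.6 568.5
scene 67 23 545.2 519.8 568.2
scene 71 20 549.3 522.6 570.9
scene 75 16 548.2 520.8 570.9
scene 79 9 545.9 519.0 569.3
```

step_arm(
  commands=[
    [[0,0,0],-0.026,1],
    [[-48,2,0],0,1],
    [[-48,2,0],0,1],
    [[-48,2,0],0,1],
    [[-48,2,0],0,1],
    [[-48,2,0],0,1],
    [[-48,2,0],0,1],
    [[-48,2,0],0,1],
    [[-48,2,0],0,1],
    [[-48,2,0],0,1],
    [[-48,2,0],0,1],
    [[-48,2,0],0,1],
    [[-48,2,0],0,1],
    [[-48,2,0],0,1],
    [[-48,2,0],0,1],
    [[-48,2,0],0,1],
    [[-48,2,0],0,1],
    [[-48,2,0],0,1],
    [[-40,2,0],0,1],
    [[0,0,0],0,1],
  ],
)

```text
clock: 3.45
eef_pos: [551.8, -275.9, 406.6]
tcp_rot: [3.134, 0.004, 1.901]
contact_force: [0.6, 0.5, -0.5]
opening: 0.998
```

```bash
python3 -c "
from h import *
go(508,-269,182,1.808)"
```

```text
at [ 551.8 -275.9  406.6] [3.134  0.0036 1.9015] F [ 0.6  0.5 -0.5] op 0.998 t 3.45 | tool shift [ 20.8 -39.2 224.6] turn 0.093
```

step_arm(
  commands=[
    [[0,0,0],0.093,1],
    [[10,-20,30],0,1],
    [[11,-20,40],0,1],
    [[0,0,40],0,1],
    [[0,0,30],0,1],
    [[0,0,0],0,1],
  ],
)

```text
clock: 4.2
eef_pos: [506.4, -260.7, 263.6]
tcp_rot: [3.133, 0.002, 1.825]
contact_force: [0.4, 0.1, 0.2]
opening: 0.999
```

```bash
python3 -c "
from h import *
go(508,-269,182,1.808)"
```

```text
at [ 506.4 -260.7  263.6] [3.1334e+00 1.6000e-03 1.8254e+00] F [0.4 0.1 0.2] op 0.999 t 4.2 | tool shift [-8.4 -0.5 81.6] turn 0.017
```

step_arm(
  commands=[
    [[-4,0,25],0.017,1],
    [[-4,0,25],0,1],
    [[0,0,20],0,1],
    [[0,0,8],0,1],
    [[0,0,0],0,1],
  ],
)

```text
clock: 4.82
eef_pos: [511.7, -267.9, 189.4]
tcp_rot: [3.128, 0.006, 1.816]
contact_force: [-0.4, -0.5, 0.3]
opening: 1.001
```

```bash
python3 - <<'E'
from h import *
go(508,-269,182,1.808)
a=grab_frame("top")[190:265,310:400];b=grab_frame("scene")[150:270,60:210]
cv2.imwrite("pics/g1.png",np.hstack([cv2.resize(a,(432,360)),cv2.resize(b,(360,360))[:, :]]))
E
```

```text
at [ 511.7 -267.9  189.4] [3.1278 0.0059 1.8155] F [-0.4 -0.5  0.3] op 1.001 t 4.825 | tool shift [-0.2 -3.9  7.4] turn 0.008
```

View pics/g1.png

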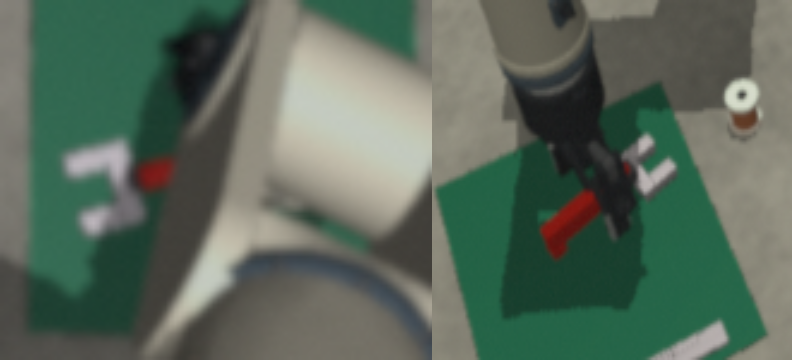

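The jaws straddle the red handle, with the head and tines clear in front. I'll go down the last bit and close.

step_arm(
  commands=[
    [[0,-4,5],0.008,1],
    [[0,0,2],0,1],
    [[0,0,0],0,1],
  ],
)

```text
clock: 5.3
eef_pos: [508.2, -269.4, 183.8]
tcp_rot: [3.125, 0.008, 1.807]
contact_force: [-0.0, 0.0, -0.3]
opening: 0.999
```

step_arm(
  commands=[
    [[0,0,0],0,0.4],
    [[0,0,0],0,0.2],
    [[0,0,0],0,0],
    [[0,0,0],0,0],
    [[0,0,0],0,0],
    [[0,0,0],0,0],
    [[0,0,0],0,0],
  ],
  force=60,
)

```text
clock: 6.18
eef_pos: [508.4, -269.5, 184.4]
tcp_rot: [3.125, 0.008, 1.807]
contact_force: [-0.4, -0.4, 0.8]
opening: 0.173
```

```bash
python3 -c "
from h import *
go(508,-269,282,1.808)"
```

```text
at [ 508.4 -269.5  184.4] [3.1251 0.0084 1.8072] F [-0.4 -0.4  0.8] op 0.173 t 6.175 | tool shift [  0.6  -0.3 -97.6] turn -0.001
```

step_arm(
  commands=[
    [[0,0,-15],0,0],
    [[0,0,-30],0,0],
    [[0,0,-35],0,0],
    [[0,0,-35],0,0],
    [[0,0,-20],0,0],
    [[0,0,0],0.06,0],
    [[0,0,0],0.06,0],
    [[0,0,0],0.06,0],
    [[0,0,0],0,0],
  ],
)

```text
clock: 7.3
eef_pos: [505.1, -268.4, 331.2]
tcp_rot: [3.12, 0.007, 1.622]
contact_force: [-1.2, 1.0, -2.7]
opening: 0.176
```

```bash
python3 -c "
from h import *
go(544,-90,320,1.62)"
```

```text
at [ 505.1 -268.4  331.2] [3.1205 0.0069 1.6221] F [-1.2  1.  -2.7] op 0.176 t 7.3 | tool shift [176.1  48.   11.2] turn 0.002
```

step_arm(
  commands=[
    [[18,5,1],0,0],
    [[18,5,1],0,0],
    [[18,5,1],0,0],
    [[18,5,1],0,0],
    [[18,5,1],0,0],
    [[18,5,1],0,0],
    [[18,5,1],0,0],
    [[18,5,1],0,0],
    [[18,5,1],0,0],
    [[14,3,1],0,0],
    [[0,0,0],0,0],
    [[0,0,0],0,0],
  ],
)

```text
clock: 8.8
eef_pos: [546.4, -76.1, 320.7]
tcp_rot: [3.12, 0.007, 1.627]
contact_force: [-0.2, -0.2, -1.6]
opening: 0.176
```

```bash
python3 - <<'E'
from h import *
go(544,-80,269,1.62)
f=grab_frame("top");s=grab_frame("scene")
z=320-182
cv2.imwrite("pics/s1.png",np.hstack([cv2.resize(f[170:260,190:310],(480,360),interpolation=2),cv2.resize(s[100:220,160:260],(300,360),interpolation=2)]))
E
```

```text
at [546.4 -76.1 320.7] [3.1205 0.0068 1.6272] F [-0.2 -0.2 -1.6] op 0.176 t 8.8 | tool shift [-3.7 -2.6 51.7] turn 0.007
```

View pics/s1.png

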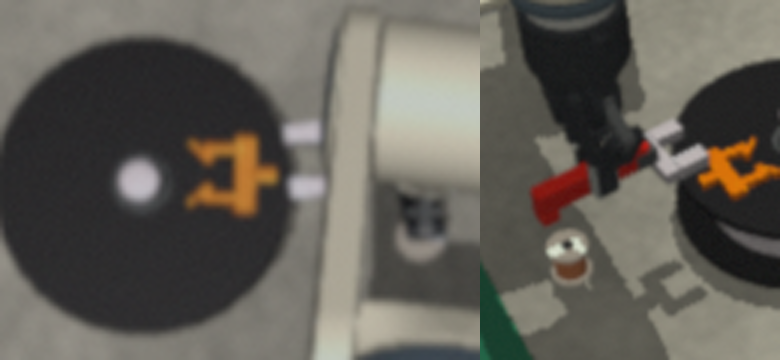

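The fork is held level, its tine ends at about (261,203) and (262,217) in the full top view, just to the right of the lug. I'll check the tip position by ray.

```bash
python3 - <<'E'
from h import *
a=ray("top",(260.75,203.25),151);b=ray("top",(262.25,216.75),151);print(a,b,(a+b)/2)
p=sense()["eef_pos"];w=1.627
print("pred",p[:2]+85*np.array([np.cos(w),np.sin(w)]))
E
```

```text
[562.77431896   9.47272094] [524.86716877   6.14599509] [543.82074386   7.80935802]
pred [541.54269174   8.4688107 ]
```

step_arm(
  commands=[
    [[-3,-3.5,0],0.007,0],
    [[0,0,15],0,0],
    [[0,0,15],0,0],
    [[0,0,12],0,0],
    [[0,0,5],0,0],
    [[0,0,0],0,0],
    [[0,0,0],0,0],
  ],
)

```text
clock: 9.78
eef_pos: [543.3, -81.3, 269.3]
tcp_rot: [3.122, 0.006, 1.617]
contact_force: [-1.1, 0.9, -0.5]
opening: 0.176
```

```bash
python3 -c "
from h import *
go(543,-79,268.5,1.62)"
```

```text
at [543.3 -81.3 269.3] [3.1222 0.0064 1.6173] F [-1.1  0.9 -0.5] op 0.176 t 9.775 | tool shift [ 2.3 -0.2  0.8] turn -0.003
```

step_arm(
  commands=[
    [[4,0.2,0.5],0,0],
    [[4,0.2,0],0,0],
    [[4,0.2,0],0,0],
    [[4,0.2,0],0,0],
    [[4,0.2,0],0,0],
    [[0,0,0],0,0],
    [[0,0,0],0,0],
  ],
)

```text
clock: 10.65
eef_pos: [543.8, -59.5, 269.9]
tcp_rot: [3.12, 0.007, 1.618]
contact_force: [0.0, -0.2, -1.1]
opening: 0.173
```

```bash
python3 - <<'E'
from h import *
go(543,-53,268.5,1.62)
f=grab_frame("top");s=grab_frame("scene")
cv2.imwrite("pics/s2.png",np.hstack([cv2.resize(f[180:250,210:280],(400,400),interpolation=2),cv2.resize(s[120:190,200:270],(400,400),interpolation=2)]))
E
```

```text
at [543.8 -59.5 269.9] [3.12   0.0067 1.6179] F [ 0.  -0.2 -1.1] op 0.173 t 10.65 | tool shift [ 6.5 -0.5  1.4] turn -0.002
```

View pics/s2.png

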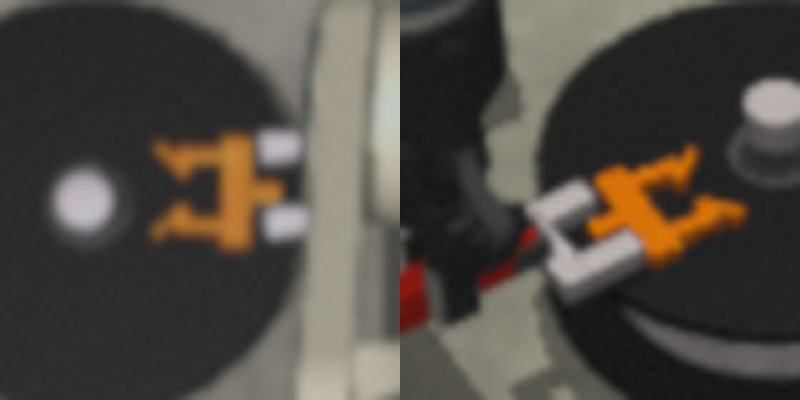

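step_arm(
  commands=[
    [[3,-1.5,0.7],0,0],
    [[3,-0.5,0.7],0,0],
    [[4,-0.2,0],0,0],
    [[4,-0.2,0],0,0],
    [[4,-0.2,0],0,0],
    [[4,-0.2,0],0,0],
    [[4,-0.2,0],0,0],
    [[4,-0.2,0],0,0],
    [[4,-0.2,0],0,0],
    [[0,0,0],0,0],
    [[0,0,0],0,0],
  ],
)

```text
clock: 12.12
eef_pos: [538.5, -23.3, 268.0]
tcp_rot: [3.12, 0.007, 1.618]
contact_force: [0.7, 0.3, -1.1]
opening: 0.174
```

```bash
python3 - <<'E'
from h import *
go(538,5,268.5,1.62)
f=grab_frame("top");s=grab_frame("scene")
P=wpts("top",mask(f,(9,130,80),(22,255,255),(205,195,270,235)),93);print(P.min(0),P.max(0),P[P[:,1]>P[:,1].max()-20].mean(0),P[P[:,1]<P[:,1].min()+12].mean(0))
cv2.imwrite("pics/s3.png",np.hstack([cv2.resize(f[180:250,210:280],(400,400),interpolation=2),cv2.resize(s[110:180,210:280],(400,400),interpolation=2)]))
E
```

```text
at [538.5 -23.3 268. ] [3.1201 0.0067 1.6177] F [ 0.7  0.3 -1.1] op 0.174 t 12.125 | tool shift [28.3  0.9 -0.5] turn -0.002
[508.99863457  52.57093329] [567.51609468 107.76494593] [534.78234509  96.4835628 ] [536.2309191   60.51336766]
```

View pics/s3.png

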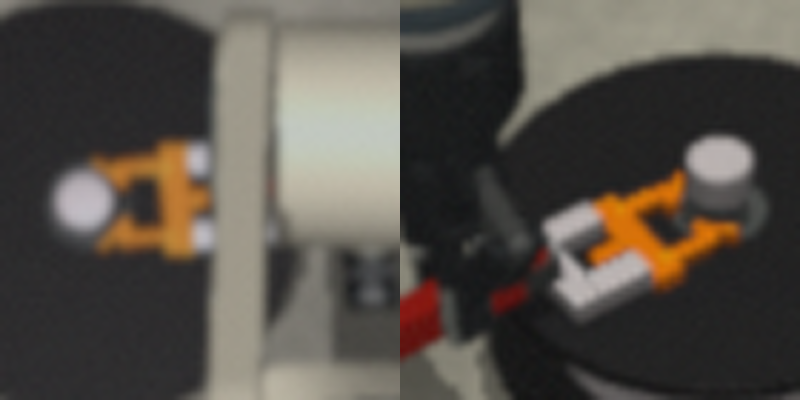

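The clip is square on the tines, and its jaw tips straddle the neck symmetrically (top-view crop, x≈100). About 29 mm remain.

step_arm(
  commands=[
    [[4,0.1,0],0,0],
    [[4,0.1,0],0,0],
    [[4,0.1,0],0,0],
    [[4,0.1,0],0,0],
    [[3,0.1,0],0,0],
    [[3,0.1,0],0,0],
  ],
  force=100,
)

```text
clock: 12.98
eef_pos: [538.5, -2.3, 268.4]
tcp_rot: [3.119, 0.012, 1.62]
contact_force: [-0.1, -3.6, -0.5]
opening: 0.166
```

step_arm(
  commands=[
    [[3,0,0],0,0],
    [[3,0,0],0,0],
  ],
)

```text
clock: 13.22
eef_pos: [538.1, 4.3, 268.4]
tcp_rot: [3.119, 0.012, 1.619]
contact_force: [-0.1, -1.6, -1.1]
opening: 0.169
```

step_arm(
  commands=[
    [[2,0,0],0,0],
  ],
)

```text
clock: 13.35
eef_pos: [538.1, 6.2, 268.4]
tcp_rot: [3.119, 0.013, 1.62]
contact_force: [-0.0, -14.0, 2.1]
opening: 0.162
```

step_arm(
  commands=[
    [[2,0,0],0,0],
  ],
)

```text
clock: 13.48
eef_pos: [538.3, 7.0, 268.7]
tcp_rot: [3.118, 0.016, 1.622]
contact_force: [0.9, -21.6, 3.1]
opening: 0.165
```

```bash
python3 - <<'E'
from h import *
go(538,5,268.5,1.62)
f=grab_frame("top");s=grab_frame("scene")
for n,im,b in(("top",f,(195,190,270,235)),("scene",s,(225,115,300,175))):
    P=wpts(n,mask(im,(9,130,80),(22,255,255),b),93);print(n,P.min(0),P.max(0),P.mean(0))
cv2.imwrite("pics/s4.png",np.hstack([cv2.resize(f[180:250,200:270],(400,400),interpolation=2),cv2.resize(s[110:180,215:285],(400,400),interpolation=2)]))
E
```

```text
at [538.3   7.  268.7] [3.1182 0.0164 1.6222] F [  0.9 -21.6   3.1] op 0.165 t 13.475 | tool shift [-2.  -0.4  0.2] turn 0.002
top [506.85050533  95.96509109] [565.27589296 139.87607792] [535.86575265 112.62895067]
scene [508.60856581  71.39072119] [571.34009074 139.37874577] [544.38623271 103.75704583]
```

View pics/s4.png

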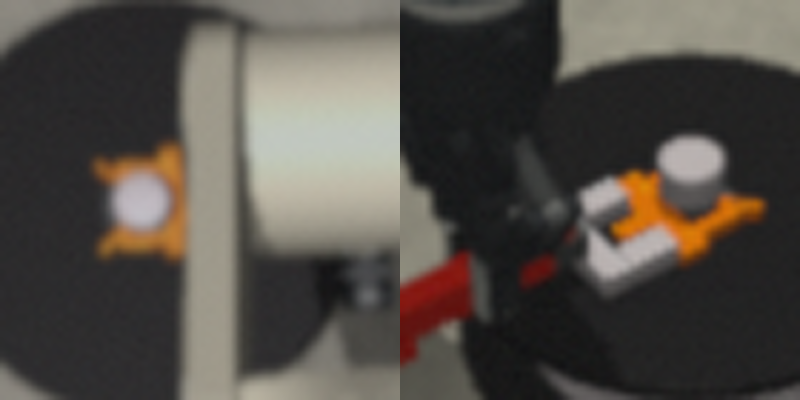

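The force dropped to 1.6 N, then rose steeply to 22 N with little motion. The jaw tips are at y≈139.5, which puts the bore at about 115.5 against 114.6 for the spindle, so the clip is home. Backing off straight.

step_arm(
  commands=[
    [[-2,0,0],0,0],
    [[-4,0,0],0,0],
    [[-6,0,0],0,0],
    [[-8,0,0],0,0],
    [[-10,0,0],0,0],
    [[-12,0,0],0,0],
    [[-10,0,0],0,0],
    [[0,0,-10],0,0],
    [[0,0,-20],0,0],
    [[0,0,-20],0,0],
    [[0,0,0],0,0],
  ],
  force=60,
)

```text
clock: 14.95
eef_pos: [539.9, -47.9, 322.4]
tcp_rot: [3.118, 0.015, 1.62]
contact_force: [0.1, -0.7, -0.7]
opening: 0.163
```

```bash
python3 - <<'E'
from h import *
go(508,-269,320,1.808)
f=grab_frame("top");s=grab_frame("scene")
for n,im,b in(("top",f,(195,190,270,235)),("scene",s,(225,115,300,175))):
    P=wpts(n,mask(im,(9,130,80),(22,255,255),b),93);print(n,P.min(0),P.max(0),P.mean(0))
cv2.imwrite("pics/s5.png",np.hstack([cv2.resize(f[180:250,200:270],(400,400),interpolation=2),cv2.resize(s[110:210,165:265],(400,400),interpolation=2)]))
E
```

```text
at [539.9 -47.9 322.4] [3.1177 0.0151 1.6202] F [ 0.1 -0.7 -0.7] op 0.163 t 14.95 | tool shift [-219.2  -42.8    2.4] turn -0.188
top [506.72543398  72.97453522] [565.27589296 139.87607792] [535.6742432  102.96845672]
scene [508.60856581  71.39072119] [571.34009074 139.37874577] [544.11969595 100.40043803]
```

View pics/s5.png

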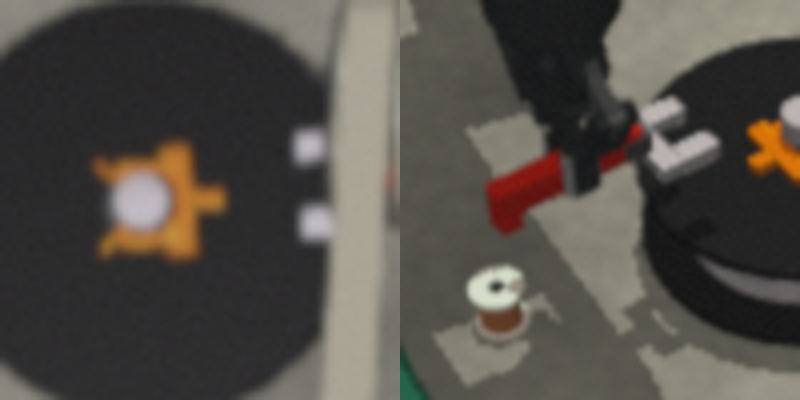

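The clip stayed home after I backed off: the spindle head is centred in it and its extents are unchanged. Carrying the fork back to the mat.

step_arm(
  commands=[
    [[-18,-3.5,0],0,0],
    [[-18,-3.5,0],0,0],
    [[-18,-3.5,0],0,0],
    [[-18,-3.5,0],0,0],
    [[-18,-3.5,0],0,0],
    [[-18,-3.5,0],0,0],
    [[-18,-3.5,0],0,0],
    [[-18,-3.5,0],0,0],
    [[-18,-3.5,0],0,0],
    [[-18,-3.5,0],0,0],
    [[-18,-3.5,0],0,0],
    [[-18,-3.5,0],0,0],
    [[0,0,0],-0.06,0],
    [[0,0,0],-0.06,0],
    [[0,0,0],-0.06,0],
    [[0,0,0],0,0],
  ],
)

```text
clock: 17.05
eef_pos: [504.3, -285.1, 320.9]
tcp_rot: [3.127, 0.018, 1.803]
contact_force: [-0.5, 0.3, -1.0]
opening: 0.165
```

```bash
python3 -c "
from h import *
go(508,-269,184.5,1.808)"
```

```text
at [ 504.3 -285.1  320.9] [3.1267 0.0178 1.8033] F [-0.5  0.3 -1. ] op 0.165 t 17.05 | tool shift [ 14.8   7.3 136.4] turn -0.005
```

step_arm(
  commands=[
    [[7,4,15],0,0],
    [[7,3,25],0,0],
    [[0,0,25],0,0],
    [[0,0,25],0,0],
    [[0,0,20],0,0],
    [[0,0,10],0,0],
    [[0,0,4],0,0],
    [[0,0,0],0,0],
    [[0,0,0],0,0],
  ],
)

```text
clock: 18.18
eef_pos: [510.5, -268.9, 189.0]
tcp_rot: [3.127, 0.016, 1.797]
contact_force: [0.0, 0.6, -1.0]
opening: 0.166
```

```bash
python3 - <<'E'
from h import *
go(508,-269,184.5,1.808)
f=grab_frame("top");s=grab_frame("scene")
cv2.imwrite("pics/p1.png",np.hstack([cv2.resize(f[190:265,310:400],(432,360)),cv2.resize(s[170:260,80:170],(360,360),interpolation=2)]))
E
```

```text
at [ 510.5 -268.9  189. ] [3.1271 0.0163 1.7968] F [ 0.   0.6 -1. ] op 0.166 t 18.175 | tool shift [ 0.5 -2.4  4.5] turn -0.011
```

View pics/p1.png

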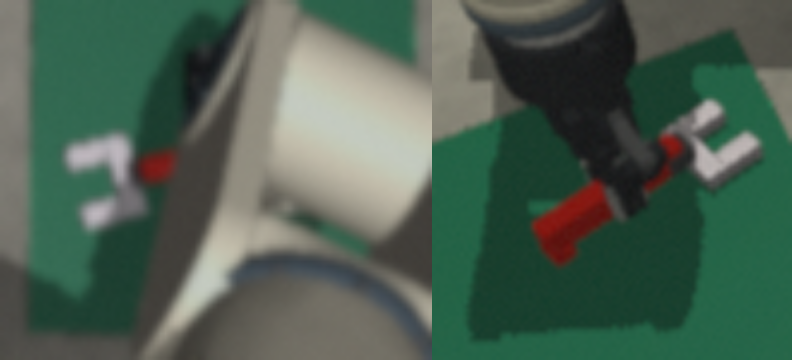

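The fork is level just above its original place on the mat. Lowering in small steps until it touches.

step_arm(
  commands=[
    [[0,0,2],0,0],
    [[0,0,0],0,0],
  ],
)

```text
clock: 18.52
eef_pos: [510.7, -269.2, 187.7]
tcp_rot: [3.126, 0.017, 1.797]
contact_force: [0.1, -0.1, -2.1]
opening: 0.162
```

step_arm(
  commands=[
    [[0,0,1.5],0,0],
    [[0,0,0],0,0],
  ],
)

```text
clock: 18.77
eef_pos: [510.8, -269.2, 186.3]
tcp_rot: [3.126, 0.017, 1.797]
contact_force: [-0.2, 0.3, -1.7]
opening: 0.166
```

step_arm(
  commands=[
    [[0,0,1],0,0],
    [[0,0,0],0,0],
  ],
)

```text
clock: 19.02
eef_pos: [510.9, -269.3, 185.3]
tcp_rot: [3.126, 0.018, 1.797]
contact_force: [-0.0, -0.7, -0.8]
opening: 0.166
```

step_arm(
  commands=[
    [[0,0,1],0,0],
    [[0,0,0],0,0],
  ],
)

```text
clock: 19.27
eef_pos: [510.9, -269.4, 184.7]
tcp_rot: [3.126, 0.017, 1.797]
contact_force: [-0.9, 0.5, 3.7]
opening: 0.163
```

step_arm(
  commands=[
    [[0,0,1],0,0],
    [[0,0,0],0,0],
  ],
)

```text
clock: 19.52
eef_pos: [511.0, -269.4, 184.7]
tcp_rot: [3.126, 0.017, 1.796]
contact_force: [-1.3, 0.2, 3.5]
opening: 0.165
```

It is touching at the same height as at pickup. Releasing gently.

step_arm(
  commands=[
    [[0,0,0],0,0.17],
    [[0,0,0],0,0.2],
    [[0,0,0],0,0.25],
    [[0,0,0],0,0.35],
    [[0,0,0],0,0.6],
    [[0,0,0],0,1],
    [[0,0,0],0,1],
    [[0,0,0],0,1],
    [[0,0,0],0,1],
  ],
  force=20,
)

```text
clock: 20.65
eef_pos: [511.1, -269.4, 184.2]
tcp_rot: [3.125, 0.018, 1.796]
contact_force: [-0.7, 1.2, -0.1]
opening: 0.995
```

step_arm(
  commands=[
    [[0,0,-8],0,1],
    [[0,0,-20],0,1],
    [[0,0,-40],0,1],
    [[0,0,-40],0,1],
    [[0,0,-40],0,1],
    [[0,0,-30],0,1],
    [[-50,-15,0],0,1],
    [[-50,-15,0],0,1],
    [[-50,-15,0],0,1],
    [[0,0,0],0,1],
    [[0,0,0],0,1],
  ],
)

```text
clock: 22.02
eef_pos: [496.5, -426.3, 376.8]
tcp_rot: [3.122, 0.021, 1.798]
contact_force: [0.1, 0.1, -1.5]
opening: 0.998
```

```bash
python3 - <<'E'
from h import *
go(508,-269,184.5,1.808)
f=grab_frame("top");s=grab_frame("scene")
for n,im,b in(("top",f,(195,190,270,235)),("scene",s,(225,115,300,175))):
    P=wpts(n,mask(im,(9,130,80),(22,255,255),b),93);print(n,P.min(0),P.max(0),P.mean(0))
cv2.imwrite("pics/e.png",np.hstack([cv2.resize(f[85:265,120:400],(420,270)),cv2.resize(s,(360,270))]))
E
```

```text
at [ 496.5 -426.3  376.8] [3.122  0.0214 1.7982] F [ 0.1  0.1 -1.5] op 0.998 t 22.025 | tool shift [150.6  46.6 192.3] turn -0.01
top [506.66289849  72.97453522] [565.27589296 139.87607792] [535.5057668  103.14876959]
scene [508.60856581  71.39072119] [571.34009074 139.37874577] [543.84950127 100.12882289]
```

View pics/e.png

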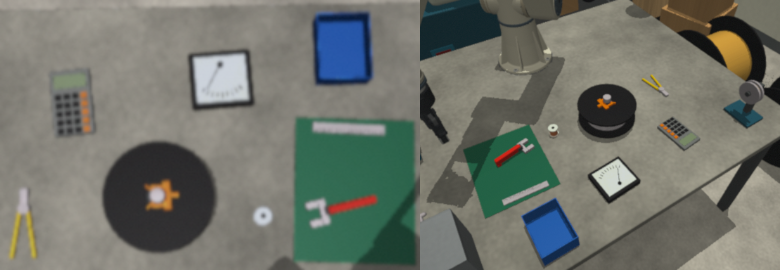

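The fork lies flat on the mat, the gripper is clear of it, the clip is home and the other things look unmoved. Handing in.

```bash
python3 -c "
from rig import *
print(sign_off())"
```

```text
the job is handed in; nothing more can be done
None
```

The clip is on the spindle and the fork tool is back on the green mat, released. I handed in at about 22 s on the robot's clock, within the 54 s limit.

- **Push:** I gripped the fork by its red handle, put both tines on the clip's flat back and pushed until it seated. The force fell to about 2 N, then rose steeply to 22 N with almost no further motion.
- **Clip position:** By camera, the bore is within about 1–2 mm of the spindle axis. The top view gives 115.5 mm against 114.6 mm along the push. The side view differs by a further millimetre or so, within the camera calibration. The clip did not move after I backed off or at the last look.
- **Snap:** I did not record the force peak as it snapped in. That it is home rests on the stiff stop and the camera position.
- **Fork:** I lowered it in small steps until it touched, about 4 N and at its pickup height, and then opened the gripper. It came down within a few millimetres of where it started.
- **Other objects:** In the last pictures the rule, bobbin, meter, calculator and pliers looked unmoved. I did not measure them.

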